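# Third hand: press the valve block into the sprung stop

### The arm

A 6-joint arm with a two-finger parallel gripper is mounted at the origin on the work surface. World frame = base frame: x ahead of the robot, y to its left, z up, the work surface at z = 0. Lengths are in mm, angles in rad, forces in N, time in s.
With the tool pointing down it reaches from about 325 to 775 mm from the base axis. Payload 5.5 kg.
Tool frame: the origin (TCP) lies on the centre line of the jaws, within the pads' length; the fingertips stand 22 mm ahead of it and the grasp point (between the pads) lies 3 mm ahead of it; y points along the fingers, x is the direction in which the jaws open and shut, and the axes are right-handed (so a half turn about y gives the same grasp; the last joint's range is limited). The gripper opens to 85 mm and grips with 20 to 120 N. Pads are 22 mm wide; open, the fingers measure 114 mm over their backs; the gripper's body (76 mm by 85 mm) begins 54 mm behind the grasp point. The pads swing forward as they close: fully open they stand 13 mm farther back than shut.
Start: joints at [1.075, 0.091, 1.231, -0, 1.82, -0.057], TCP at [254.918, 543.17, 253.275] pointing down, gripper open.
Joint ranges: [-2.87, 2.87], [-0.86, 2.18], [0.17, 2.46], [-1.51, 4.65], [0.06, 2.69], [-2.65, 2.65]. Speed limits (rad/s): [2.57, 2.57, 3.01, 3.14, 3.14, 3.14].

### API

Orientations are given as a unit quaternion [w, x, y, z].
In Python, from station import arm, kinematics, get_state, optics, ticket gives the robot as it stands. Calls block until the motion is done:
- arm.move_to(position, orientation): joint-space move of the TCP to a pose.
- arm.move_l(position, attitude=None, velocity=150): straight line of the TCP; attitude=None keeps the orientation; velocity is the mean speed in mm/s.
- arm.goto_joints(angles): joint-space move.
- arm.grip(opening, newtons=None): finger opening in mm; newtons is the grip in N (None keeps the last); returns when the fingers have stopped.
- arm.wait(seconds).
- kinematics.solve_ik(position, orientation): joint angles nearest the present ones, or None.
- get_state(): the state.
- optics.get_image(name): name is "scene" or "top" or "wrist"; returns (picture, depth): 400x640x3 uint8, red, green, blue; 400x640 float32, mm along the optical axis (not along the pixel's ray), 0 where there is no reading.
- optics.calibration(name): a dict with "fx", "fy", "cx", "cy" (pixels), "origin" and "orientation" of the camera in the world; the wrist camera has in their place "hand_eye" (4x4, takes a point from camera to tool coordinates, whose origin is the TCP and whose axes are the tool frame's). Camera axes: x right, y up, looking along -z (the intrinsics and any distortion apply to the point x, -y, -z); pixel columns grow to the right and rows downward; lengths in mm; the calibration is good to about 2 mm. A picture is of the moment at which its call begins: read the wrist's pose just before it. calibration takes no time and is no camera call.
A pose or a line that the arm cannot do raises arm.PlanningError and nothing moves.
- ticket.finish_job(): hands the job in, once; it reports no verdict.
The state is a dict: "time_s": time; "joint_positions": joint angles; "dq": joint speeds; "tau": joint torques, N m; "eef_pos": TCP position; "ee_rot": TCP orientation; "force": force on the tool from outside, world axes, zero at the start; "torque": the same for the moment, N m; "finger_gap": finger opening in mm.
Only numpy, scipy, OpenCV 4.12 (cv2) and the standard library are available. Lean on these libraries where they do the work, as an engineer would, in place of code of your own. Each camera call takes 0.05 s, during which the arm holds its last target.

### The job

First clear the assembly fixture: take the tall socket that stands on its base plate and stand it upright on the round rubber mat. Then lay the valve block flat on the fixture's base plate, its wide flanged end centred and square against the sprung pad, and push it steadily until the pad has gone about half-way back (about 10 N), never bottoming the pad. Keep it pressed like that for a couple of seconds and finish still holding it there, without letting go, so that a mechanic can bolt it; leave the spanner, jar and gear where they are.

Things in the scene. Friction and masses are not known exactly. Their poses are not given: they have to be found in the camera images.
- fixture: Steel assembly fixture fixed to the table: base plate 260 (x) x 160 (y) x 12 mm thick, origin at the centre of its underside, on the table. Its own +x points towards the upright dark stop (20 thick, 120 wide, top 78 mm above the table, front face at x = +105 mm). In front of the stop is the sprung pad.
- pad (a joint): How far the aluminium sprung pad has been pushed back along the fixture's +x, m: 0 = out (at rest), 0.020 = bottomed. The spring pushes back with 1 N for every mm (0 N at 0, 10 N at 0.010, 20 N at 0.020).
- pad_face (a point): Centre of the sprung pad's front face (it moves with the pad), which looks along the fixture's -x; axes as the fixture's. The pad is 70 mm wide and 50 mm high, 12 mm thick; this point is 70 mm from the fixture's origin along +x when the pad is out, and 38 mm above the table (26 mm above the base plate's top).
- valve_center (a point): Loose aluminium hydraulic valve block, 0.5 to 0.8 kg, 52 mm high, 100 mm long along its own x, lying flat on the table on the other side of the fixture from the mat. This point is half-way up, 26 mm above its underside. The body is 46 mm wide (y) from x = -50 to +38 mm; the flange at the +x end is 64 mm wide, from x = +38 to +50 mm. At the -x end a round dark plug 24 mm in diameter sticks out 12 mm more. Two dark port rings 5 mm high on top. z is up.
- valve_face (a point): Centre of the flat flange end face of the valve block, 50 mm along the block's +x from valve_center, 26 mm above its underside.
- socket_center (a point): Loose dark steel deep socket, an upright cylinder 36 mm in diameter and 70 mm high, 0.3 kg, standing on the fixture's base plate in front of the pad. This point is on its axis half-way up, 35 mm above its underside; z is its axis.
- mat: Round black rubber mat, 110 mm in diameter, 4 mm thick, fixed on the table beside the fixture (left or right); origin at the centre of its underside.
- spanner: Bystander: steel spanner 200 mm long lying on the table; leave alone. Origin about its middle.
- grease: Bystander: white jar 72 mm in diameter, 90 mm high, black cap; leave alone. Origin at the centre of its underside.
- gear: Bystander: steel gear wheel 80 mm across, 22 mm thick, lying flat beyond the fixture; leave alone. Origin at the centre of its underside.

How it is judged (in metres and radians):
On the way, in this order (a step that is already met when the one before it is completed fails the run):
1. the socket stands upright on the rubber mat, let go (horizontal distance between socket_center and mat below 0.045 m and height (world z) of socket_center between 0.034 and 0.044 m and angle between socket_center's own z axis and vertical below 0.1 rad and contact force between the fingers and socket below 0.1 N), for 0.2 s.
2. the valve block is pressed into the pad, the pad 6 to 15 mm back, for 1.5 s (value of joint pad between 0.006 and 0.015 m and contact force between valve and pad between 5 and 17 N and contact force between the fingers and valve above 2 N), for 1.5 s.
At the end, for the whole second after the job is handed in: Still holding the block at rest, flange on the pad (within 4 mm; centred 10 mm; square 0.1 rad), flat on the base (4 mm, 0.08 rad), pad 6 to 15 mm back (5 to 17 N on it); socket upright at rest on the mat, axis within 45 mm of its centre; bystanders left within 30 mm (all of step 2 and x of valve_face in the frame of pad_face between -0.004 and 0.004 m and y of valve_face in the frame of pad_face between -0.01 and 0.01 m and z of valve_face in the frame of pad_face between -0.004 and 0.004 m and angle between the x axis of valve_center and the x axis of fixture, either way round below 0.1 rad and angle between valve_center's own z axis and vertical below 0.08 rad and linear speed of each of valve, socket below 0.01 m/s and horizontal distance between socket_center and mat below 0.045 m and height (world z) of socket_center between 0.034 and 0.044 m and angle between socket_center's own z axis and vertical below 0.1 rad); the arm keeps its last pose, push and grip.
It fails at once if the pad is bottomed (value of joint pad above 0.0192 m).
It fails at once if a bystander is moved by more than 30 mm (distance of any of spanner, grease, gear from where it was at the start of the episode above 0.03 m).
It also fails if it takes over 58 s, if anything falls off the work surface, if the arm or the gripper's body presses on something with over 40 N, if the wrist force passes 120 N, or if a joint passes its speed limit or range.

## Working session

There is one attempt and no reset: what is moved stays moved. The work goes in short steps, each a Python script; the robot and the scene stay as the last script left them, time stands still between calls to the robot, and variables do not carry over. Pictures are saved under pics/ and viewed, and the job is handed in when it is done.

```bash
ls; mkdir -p pics; python3 - <<'E'
from station import arm, kinematics, get_state, optics, ticket
import cv2
print(get_state())
for n in ("scene","top","wrist"):
    p,d=optics.get_image(n); cv2.imwrite(f"pics/a_{n}.png",p[:,:,::-1]); print(n,optics.calibration(n), (d>0).mean())
E
```

```text
pics
{'time_s': 0.0, 'joint_positions': array([ 1.07530587e+00,  9.18748997e-02,  1.23190642e+00,  1.71914474e-05,
        1.81978203e+00, -5.67216792e-02]), 'dq': array([-2.43454563e-03, -1.68910700e-04,  8.60235199e-04, -3.87037912e-04,
        1.51016441e-03, -2.75140800e-05]), 'tau': array([ 1.67938721e-03, -4.58726156e+01, -4.18029463e+01,  1.05115075e-04,
        1.13867281e-02,  1.23289726e-05]), 'eef_pos': array([254.79029183, 542.95140875, 252.12961694]), 'ee_rot': array([-0.59649456,  0.59716368,  0.37859128, -0.37981367]), 'force': array([-0.04273207,  0.05677905, -0.5158747 ]), 'torque': array([-0.00688312,  0.01151332,  0.01869958]), 'finger_gap': 85.48411062374761}
scene {'fx': 516.8511662829357, 'fy': 516.8511662829357, 'cx': 316.4028253513163, 'cy': 209.60471619251314, 'origin': array([1444.29479775,  122.31929224,  915.16820493]), 'orientation': array([0.61880139, 0.25763887, 0.29535929, 0.68078627])} 0.9930703125
top {'fx': 456.3159134081928, 'fy': 456.3159134081928, 'cx': 312.353378302619, 'cy': 196.1399887241479, 'origin': array([ 509.30700503,  -14.34707643, 1093.95712283]), 'orientation': array([ 0.71354345,  0.03426633, -0.02765774, -0.69922572])} 0.9960703125
wrist {'fx': 354.2493931454518, 'fy': 354.2493931454518, 'cx': 321.3612658404355, 'cy': 198.4519465364434, 'hand_eye': array([[ 9.99999650e-01, -6.90532526e-04,  4.71382801e-04,
         5.38202521e-01],
       [ 6.41856550e-04,  2.72756077e-01, -9.62083006e-01,
        -1.21452372e+02],
       [ 5.35777085e-04,  9.62082972e-01,  2.72756425e-01,
         6.90805540e+01],
       [ 0.00000000e+00,  0.00000000e+00,  0.00000000e+00,
         1.00000000e+00]])} 0.99603515625
```

View pics/a_top.png

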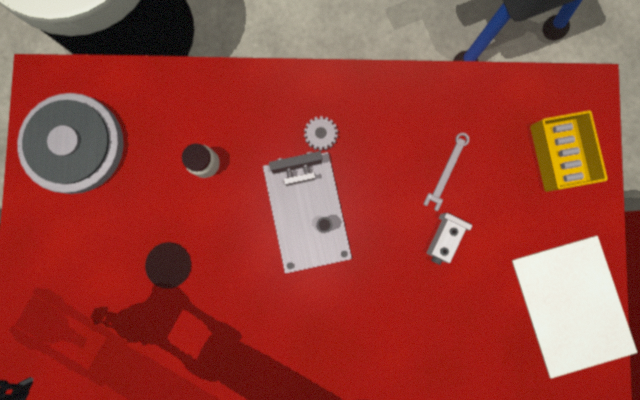

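View pics/a_scene.png

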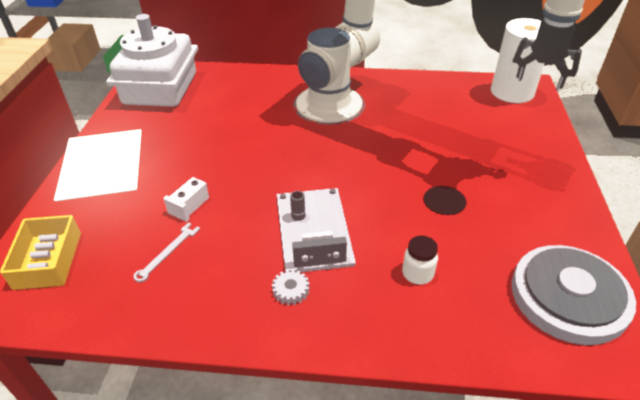

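View pics/a_wrist.png

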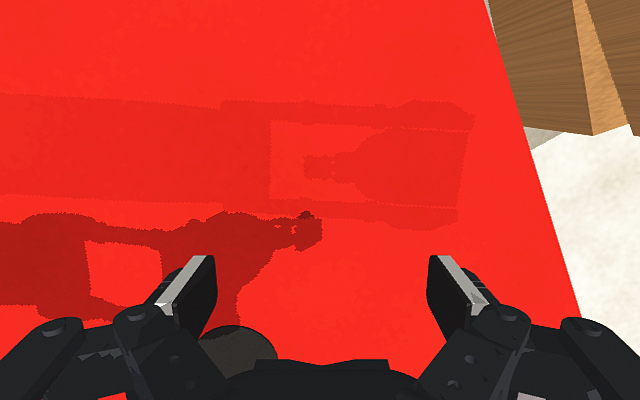

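```bash
cat > h.py <<'E'
import numpy as np, cv2
from scipy.spatial.transform import Rotation as R
from station import arm, kinematics, get_state, optics, ticket
def rot(q): return R.from_quat([q[1],q[2],q[3],q[0]])
def quat(r):
    x=r.as_quat(); return [x[3],x[0],x[1],x[2]]
def snap(n,name=None):
    s=get_state(); p,d=optics.get_image(n); c=optics.calibration(n)
    if n=="wrist":
        T=np.eye(4); T[:3,:3]=rot(s['ee_rot']).as_matrix(); T[:3,3]=s['eef_pos']; T=T@np.array(c['hand_eye'])
    else:
        T=np.eye(4); T[:3,:3]=rot(c['orientation']).as_matrix(); T[:3,3]=c['origin']
    if name: cv2.imwrite("pics/"+name+".png",p[:,:,::-1]); np.savez("pics/"+name,p=p,d=d,T=T,K=[c['fx'],c['fy'],c['cx'],c['cy']])
    return p,d,T,[c['fx'],c['fy'],c['cx'],c['cy']]
def load(name):
    z=np.load("pics/"+name+".npz"); return z['p'],z['d'],z['T'],z['K']
def rays(uv,T,K):
    uv=np.atleast_2d(np.asarray(uv,float)); r=np.c_[(uv[:,0]-K[2])/K[0],-(uv[:,1]-K[3])/K[1],-np.ones(len(uv))]
    return r@T[:3,:3].T
def onplane(uv,z,T,K):
    r=rays(uv,T,K); o=T[:3,3]; return o+r*((z-o[2])/r[:,2])[:,None]
def cloud(d,T,K):
    v,u=np.mgrid[:d.shape[0],:d.shape[1]]; 
    r=rays(np.c_[u.ravel(),v.ravel()],T,K)
    return (T[:3,3]+r*d.ravel()[:,None]).reshape(*d.shape,3)
def down(yaw):
    # tool y = -z world; tool x (jaw direction) at angle yaw in world xy
    x=np.array([np.cos(yaw),np.sin(yaw),0]); y=np.array([0,0,-1.]); z=np.cross(x,y)
    return quat(R.from_matrix(np.c_[x,y,z]))
E
python3 - <<'E'
from h import *
p,d,T,K=snap("top","top1")
cv2.imwrite("pics/top1z.png",cv2.resize(p[110:310,140:480,::-1],None,fx=2.3,fy=2.3,interpolation=cv2.INTER_CUBIC))
P=cloud(d,T,K)
for n,(u,v) in dict(table=(380,300),plate=(300,240),mat=(168,265),valve=(448,238),gear=(321,128),socket=(324,224),jar=(197,157)).items(): print(n,P[v,u].round(1))
print(rot(get_state()['ee_rot']).as_matrix().round(3))
hsv=cv2.cvtColor(p,cv2.COLOR_RGB2HSV)
m=((hsv[...,1]<110)|(hsv[...,2]<60)).astype(np.uint8)
m=m*(((P[...,2]<120)&(P[...,2]>-20)).astype(np.uint8))
for c in cv2.findContours(m,cv2.RETR_EXTERNAL,cv2.CHAIN_APPROX_NONE)[0]:
    if cv2.contourArea(c)>150: print(cv2.minAreaRect(c), cv2.contourArea(c))
E
```

```text
table [ 362.7 -167.7   -1. ]
plate [499.7  23.9   9. ]
mat [434.1 336.2   3.2]
valve [ 511.5 -313.4   51.6]
gear [766.7 -20.6  23.8]
socket [536.7 -31.   81.7]
jar [680.  255.2  89.1]
[[ 0.425 -0.001 -0.905]
 [ 0.905 -0.001  0.425]
 [-0.001 -1.     0.   ]]
((167.75001525878906, 264.75), (41.719303131103516, 43.84062576293945), 45.0) 1424.0
((574.0086669921875, 306.1936340332031), (126.65379333496094, 91.292724609375), 72.18110656738281) 11110.0
((446.2001037597656, 239.60003662109375), (33.09380340576172, 50.087921142578125), 26.56505012512207) 1201.0
((200.5, 161.0), (32.0, 35.0), 90.0) 867.0
((448.1858215332031, 170.60687255859375), (16.549346923828125, 82.3326644897461), 26.211376190185547) 661.5
((304.9123840332031, 194.0098876953125), (151.64939880371094, 78.13261413574219), 83.55840301513672) 8334.5
((69.5, 143.0), (100.0, 105.0), 90.0) 8229.0
```

View pics/top1z.png

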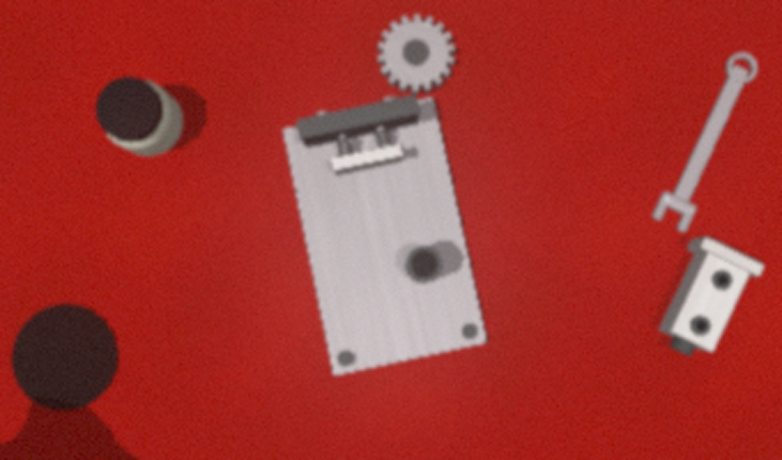

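```bash
python3 - <<'E'
from h import *
p,d,T,K=load("top1")
z2=lambda L:np.array(L,float)/2.3+[140,110]
c=onplane(z2([(334,375),(487,343),(434,98),(284,128)]),12,T,K); print(c.round(1), c.mean(0))
print('yaw',np.arctan2(*(c[3]-c[0])[[1,0]]),np.arctan2(*(c[2]-c[1])[[1,0]]))
print('mat',onplane([(167.75,264.75)],4,T,K))
print('socket top',onplane(z2([(423,264)]),82,T,K))
v=onplane(z2([(700,325),(722,280)]),57,T,K);print('ports',v, np.arctan2(*(v[1]-v[0])[[1,0]]))
f=onplane(z2([(705,240),(764,268)]),52,T,K);print(f)
f=onplane(z2([(675,313),(714,351)]),52,T,K);print(f)
yf=.2
for pos,y in (((510,0,260),yf+np.pi/2),((510,0,260),yf-np.pi/2),((510,-313,200),-.43+np.pi/2),((510,-313,200),-.43-np.pi/2),((434,336,60),yf+np.pi/2),((434,336,60),yf+np.pi),((434,336,60),yf)): print(y,kinematics.solve_ik(pos,down(y)))
E
```

```text
[[421.8  56.7  12. ]
 [457.5 -98.9  12. ]
 [709.9 -40.3  12. ]
 [675.2 115.4  12. ]] [566.1022403   8.2321856  12.       ]
yaw 0.2276206863732446 0.22803832342559752
mat [[434.70346344 336.54161798   4.        ]]
socket top [[534.96053327 -30.85952846  82.        ]]
ports [[ 481.51881067 -303.4610386    57.        ]
 [ 525.90196333 -325.22410428   57.        ]] -0.4558939766014597
[[ 565.16041154 -310.18304261   52.        ]
 [ 538.65660373 -368.1772383    52.        ]]
[[ 492.61507818 -280.34967311   52.        ]
 [ 456.31387736 -318.44379427   52.        ]]
1.7707963267948965 [-6.67161484e-02 -1.49482516e-01  1.45475389e+00 -4.44089210e-16
  1.83632128e+00 -1.83751248e+00]
-1.3707963267948966 [-6.67161484e-02 -1.49482516e-01  1.45475389e+00 -4.44089210e-16
  1.83632128e+00  1.30408018e+00]
1.1407963267948966 [-6.07300566e-01  8.23893071e-02  1.33397001e+00 -4.44089210e-16
  1.72523334e+00 -1.74809689e+00]
-2.0007963267948967 [-6.07300566e-01  8.23893071e-02  1.33397001e+00 -4.44089210e-16
  1.72523334e+00  1.39349576e+00]
1.7707963267948965 [ 5.96820253e-01  3.96015939e-03  1.66486653e+00 -4.44089210e-16
  1.47276597e+00 -1.17397607e+00]
3.3415926535897933 None
0.2 [ 5.96820253e-01  3.96015939e-03  1.66486653e+00 -4.44089210e-16
  1.47276597e+00  3.96820253e-01]
```

```bash
python3 - <<'E'
from h import *
arm.move_to([490,-10,250],down(.228+np.pi/2)); arm.wait(.3)
p,d,T,K=snap("wrist","w1"); print(get_state()['time_s'])
E
```

```text
2.7
```

View pics/w1.png

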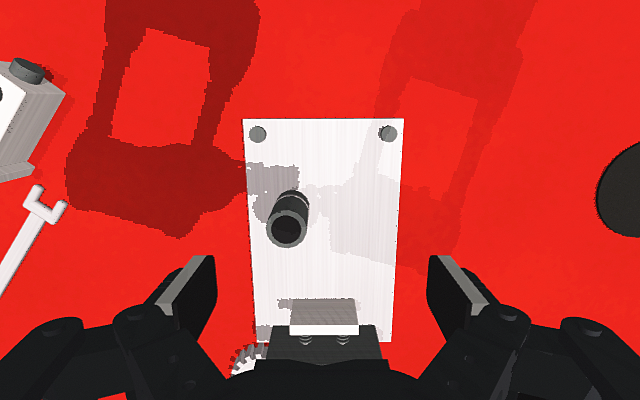

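```bash
python3 - <<'E'
from h import *
p,d,T,K=load("w1")
hsv=cv2.cvtColor(p,cv2.COLOR_RGB2HSV)
m=(hsv[...,1]<120)
L=[];Rr=[];Tp=[]
for v in range(130,296):
    if 160<v<200: pass
    r=m[v]; u=330
    # go left/right to red
    l=[k for k in range(225,290) if r[k:k+4].all()]
    L.append((l[0]-.5,v)); 
    rr=[k for k in range(420,370,-1) if r[k-3:k+1].all()]; Rr.append((rr[0]+.5,v))
for u in range(255,395):
    t=[k for k in range(90,150) if m[k:k+4,u].all()]; Tp.append((u,t[0]-.5))
def fit(uv):
    X=onplane(uv,12,T,K)[:,:2]
    vx,vy,x,y=cv2.fitLine(X.astype(np.float32),cv2.DIST_HUBER,0,.1,.1).ravel(); return np.array([vx,vy]),np.array([x,y]),X
dl,pl,X=fit(L);dr,pr,Y=fit(Rr);dt,pt,_=fit(Tp)
for q in (dl,dr,dt): print(np.arctan2(q[1],q[0]))
yf=np.mean([np.arctan(dl[1]/dl[0]),np.arctan(dr[1]/dr[0])]); ex=np.array([np.cos(yf),np.sin(yf)]);ey=np.array([-ex[1],ex[0]])
print('yf',yf,'width',(pl-pr)@ey)
o=ex*(pt@ex+130)+ey*((pl+pr)@ey/2); print('origin',o)
print('socket',onplane([(288,227)],82,T,K), 'in fixture',[(onplane([(288,227)],82,T,K)[0,:2]-o)@e for e in(ex,ey)])
tp=onplane([(291,324.5),(358,324.5)],63,T,K)[:,:2]; print('pad front top edge',[((q-o)@ex,(q-o)@ey) for q in tp])
P=cloud(d,T,K); print(P[200,340],P[227,288],P[330,325],P[130,560])
E
```

```text
0.2319731
0.23330298
-1.3415642
yf 0.23263803 width -160.27678
origin [567.1682    10.353081]
socket [[534.5043359  -28.78156066  82.        ]] in fixture [np.float64(-40.80627205564534), np.float64(-30.54991486822313)]
pad front top edge [(np.float64(70.58614267921315), np.float64(-32.50912180723913)), (np.float64(70.77825489803737), np.float64(34.89806147929247))]
[518.85251223  17.39154427  13.60074941] [534.17487171 -28.76971127  82.85529991] [642.1614641   29.86881336  62.50340026] [397.95689686 220.86120625   1.81324232]
```

```bash
python3 - <<'E'
from h import *
q=down(.2315+np.pi/2)
s=[534.6,-29.2]; mt=[434.7,336.5]
arm.move_to([*s,130],q); arm.move_l([*s,58],velocity=120); arm.grip(20,40); st=get_state(); print(st['finger_gap'],st['eef_pos'],st['force'],st['time_s'])
arm.move_l([*s,140]); 
p,d,T,K=snap("wrist","w2")
arm.move_to([*mt,140],q); arm.move_l([*mt,62],velocity=120)
arm.wait(.2);st=get_state(); print(st['finger_gap'],st['eef_pos'],st['force'],st['time_s'])
p,d,T,K=snap("wrist","w3");p,d,T,K=snap("top","t3")
E
```

```text
35.02714226588447 [535.06645931 -29.50284076  58.81463765] [-0.62209866 -1.0868749   3.65107125] 4.55
35.02029045014732 [435.23384592 336.87715322  63.22835886] [-0.3114661   1.03798209 -2.95542831] 7.7167
```

View pics/w2.png

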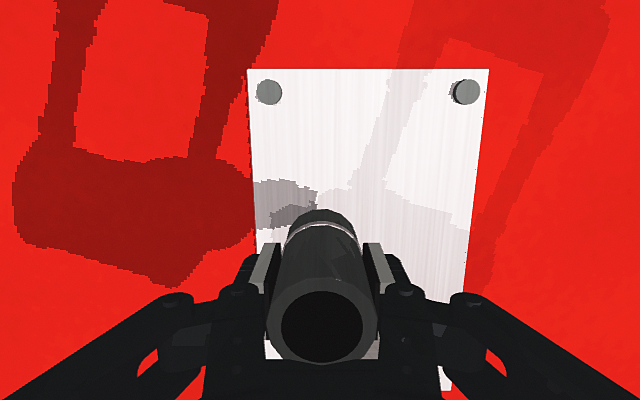

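View pics/w3.png

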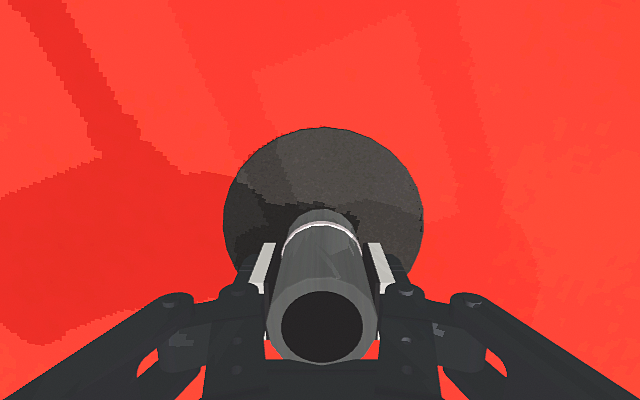

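View pics/t3.png

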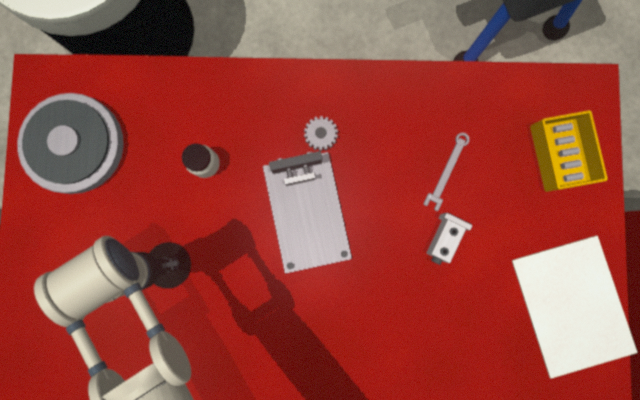

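```bash
python3 - <<'E'
from h import *
mt=[434.7,336.5]
f0=get_state()['force'][2]
for z in (53,51.5,50.7,50,49.4,48.8):
    arm.move_l([*mt,z],velocity=40); arm.wait(.1); s=get_state(); print(z,s['eef_pos'][2],s['force'])
    if s['force'][2]-f0>2.0: break
arm.grip(85); arm.wait(.3); arm.move_l([*mt,150]); print(get_state()['time_s'])
snap("wrist","w4")
q=down(-.456+np.pi/2)
arm.move_to([490,-305,230],q); arm.wait(.3); snap("wrist","w5"); snap("top","t5"); print(get_state()['time_s'],get_state()['force'])
E
```

```text
53 52.88044964216168 [ 0.72628405  0.28500081 -2.77467476]
51.5 51.55138608859708 [-0.93242777 -0.14265084 -2.88129551]
50.7 50.821094710127724 [ 0.84445957 -0.13254159 -3.07827509]
50 50.782010204423635 [-2.55205204 -2.53975028  4.54982489]
11.0
13.7667 [-0.6975306  -0.17705285  0.11317838]
```

View pics/w4.png

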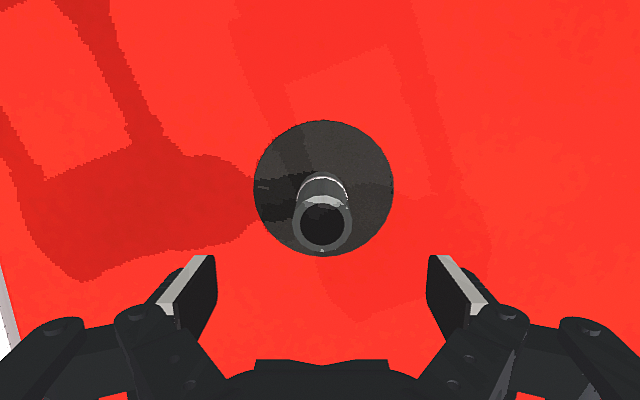

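View pics/w5.png

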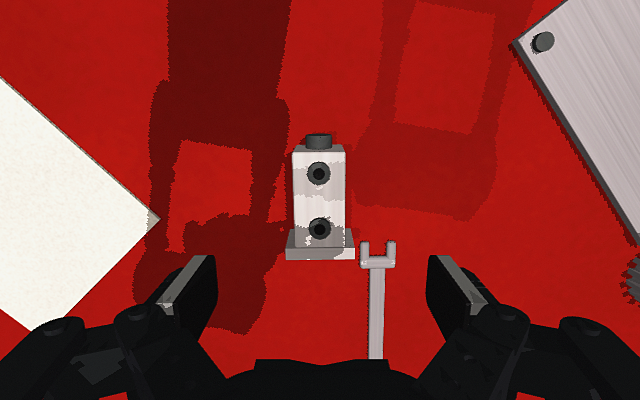

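View pics/t5.png

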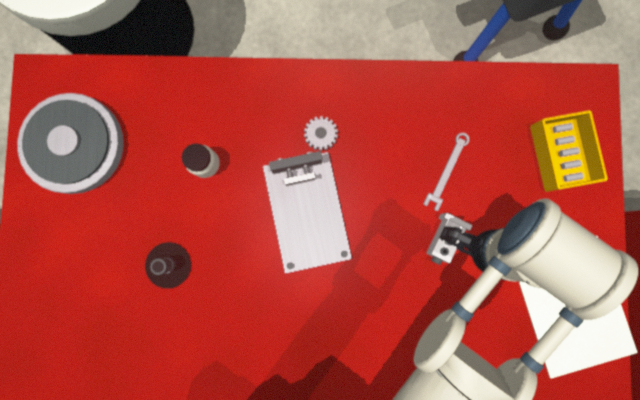

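```bash
python3 - <<'E'
from h import *
p,d,T,K=load("w5")
cv2.imwrite("pics/w5z.png",cv2.resize(p[125:270,265:405,::-1],None,fx=4,fy=4,interpolation=cv2.INTER_CUBIC))
q,dd,TT,KK=load("w4")
a=cv2.HoughCircles
P=cloud(d,T,K); print(P[200,320],P[250,300],P[250,345],P[225,376],P[255,300],P[255,345])
print('socket',onplane([(325,226)],74,TT,KK)); print(cloud(dd,TT,KK)[140,320])
E
```

```text
[ 504.87538889 -312.66683725   53.65956904] [ 539.48561752 -349.93825371   53.5541176 ] [ 557.70556906 -313.14977658   53.06354065] [ 568.50664108 -278.72323621    1.64286821] [ 543.43654015 -351.87137472   54.76773814] [ 562.26147412 -315.2674242    52.94797093]
socket [[437.22555759 339.43621371  74.        ]]
[396.48472908 326.46598078   5.29047752]
```

View pics/w5z.png

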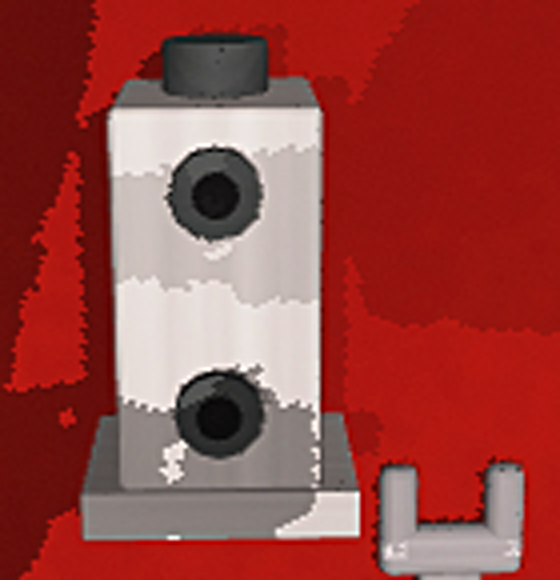

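```bash
python3 - <<'E'
from h import *
p,d,T,K=load("w5")
z=lambda L:np.array(L,float)/4+[265-.4,125-.4]
B=onplane(z([(109,108),(322,108),(120,490),(321,490)]),52,T,K)[:,:2]
F=onplane(z([(82,493),(360,490),(82,540),(360,538)]),52,T,K)[:,:2]
C=onplane(z([(217,195),(220,415)]),57,T,K)[:,:2]
yaw=lambda a:np.arctan2(a[1],a[0])
print('yaws',yaw(B[2]-B[0]),yaw(B[3]-B[1]),yaw(C[1]-C[0]),yaw(F[0]-F[1])-np.pi/2,yaw(F[2]-F[3])-np.pi/2, yaw(B[0]-B[1])-np.pi/2)
print('lens',np.linalg.norm(B[2]-B[0]),np.linalg.norm(B[1]-B[0]),np.linalg.norm(F[3]-F[2]),np.linalg.norm(C[1]-C[0]))
yv=np.mean([yaw(B[2]-B[0]),yaw(B[3]-B[1]),yaw(C[1]-C[0]),yaw(F[2]-F[3])+np.pi/2 if 0 else yaw(F[2]-F[3])-np.pi/2])
yv=yaw(C[1]-C[0]) 
for yv in (yaw(C[1]-C[0]), yaw((B[2]+B[3]-B[0]-B[1]))):
    ex=np.array([np.cos(yv),np.sin(yv)]);ey=np.array([-ex[1],ex[0]])
    print(yv,'back',(B[:2]@ex).mean(),'front',(F[2:]@ex).mean(),'y',(B@ey).mean(),(F@ey).mean())
    c=ex*((B[:2]@ex).mean()+(F[2:]@ex).mean())/2+ey*((B@ey).mean()+(F@ey).mean())/2; print('center',c)
E
```

```text
yaws -0.4487332060965738 -0.4391031474646453 -0.4433110820379388 -3.5844281767351585 -3.5882186755579557 -3.596269867684474
lens 87.45705331611258 45.08884446190649 64.18367477699852 49.597649890715154
-0.4433110820379388 back 548.0032382213125 front 647.6944129082551 y -66.68448278879416 -66.68554792719816
center [ 511.45520485 -316.67599046]
-0.4439181390684906 back 548.0436024136438 front 647.7348199572398 y -66.32525570026972 -66.29594878945483
center [ 511.46014488 -316.66563599]
```

```bash
python3 - <<'E'
from h import *
yv=-.4445; q=down(yv+np.pi/2); ex=np.array([np.cos(yv),np.sin(yv)])
g=np.array([511.5,-316.7])-8*ex
arm.grip(70); arm.move_l([*g,110],q); arm.move_l([*g,30.5],velocity=100); arm.wait(.2); s=get_state(); print(s['eef_pos'],s['force'])
arm.grip(30,70); s=get_state(); print(s['finger_gap'],s['eef_pos'],s['force'],s['time_s'])
arm.move_l([*g,130],velocity=120); arm.wait(.2); s=get_state(); print(s['finger_gap'],s['eef_pos'],s['force'],s['torque'],s['time_s'])
snap("wrist","w6")
E
```

```text
[ 504.726963   -313.5614812    31.47964357] [ 0.81178506 -0.03762407  0.1140083 ]
45.15383406736682 [ 504.4452454  -313.69397345   31.12180995] [-1.35909559 -1.45316903  2.56924574] 16.5
45.39143446678154 [ 503.90671567 -313.00529215  128.82651762] [ 0.1110859   0.68327153 -4.724333  ] [-0.00152006  0.0365776  -0.04422322] 17.6833
```

View pics/w6.png

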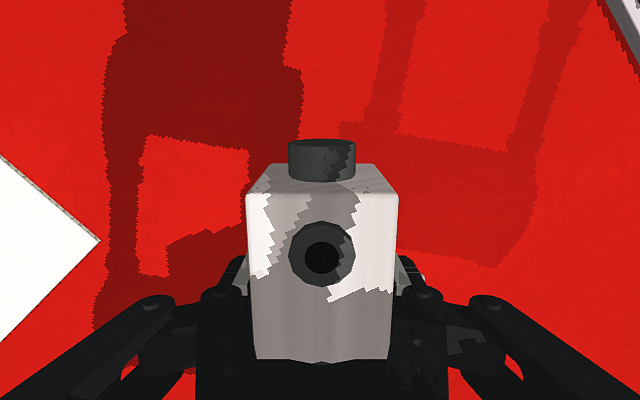

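```bash
python3 - <<'E'
from h import *
p,d,T,K=load("w6")
yv=-.4445; ex=np.array([np.cos(yv),np.sin(yv)]);ey=np.array([-ex[1],ex[0]])
e=np.array([503.91,-313.0])
X=onplane([(248,195),(397,195)],149.7,T,K)[:,:2]-e; print(X@ex,X@ey, cloud(d,T,K)[240,280],cloud(d,T,K)[320,280],cloud(d,T,K)[210,280])
# move over fixture
yf=.2315; fx=np.array([np.cos(yf),np.sin(yf)]);fy=np.array([-fx[1],fx[0]]);o=np.array([567.2,10.35])
q=down(yf+np.pi/2); t=o+fx*(-20)+fy*0.5
arm.move_to([*t,130],q); arm.move_l([*t,52],velocity=100); arm.wait(.2); s=get_state(); print(s['eef_pos'],s['force'],s['time_s']); f0=s['force'][2]
for z in np.arange(46,40,-.7):
    arm.move_l([*t,z],velocity=40); arm.wait(.1); s=get_state(); print(z,s['eef_pos'],s['force'])
    if s['force'][2]-f0>2.5: break
snap("wrist","w7");snap("top","t7");snap("scene","s7"); print(get_state()['time_s'],z)
E
```

```text
[-41.55372196 -41.57983981] [-21.13092395  22.75282465] [ 473.67783162 -311.90690784  150.77776862] [ 499.05086743 -325.12024185  149.63241965] [ 465.31666821 -307.65067356  150.38202961]
[548.1729211    6.26025176  52.9894386 ] [-0.66240601  0.13576748 -5.20712176] 20.0917
46.0 [547.5393431    6.24638004  45.84133272] [-0.55031445 -0.38989074 -6.10130129]
45.3 [547.63095912   6.25550905  45.34422118] [-0.65040897 -0.12611645 -5.71130453]
44.599999999999994 [547.60966727   6.2254474   44.59083846] [-0.21840833 -0.35928922 -5.31263976]
43.89999999999999 [547.60490365   6.24324594  43.86402398] [ 0.47005515 -0.08248331 -5.20103171]
43.19999999999999 [547.6239111    6.23871846  43.1985237 ] [-0.72205101 -0.45677585 -4.94045081]
42.499999999999986 [547.6348773    6.26168389  43.10634463] [-4.03667386 -0.4033973   0.33366292]
22.3917 42.499999999999986
```

View pics/w7.png

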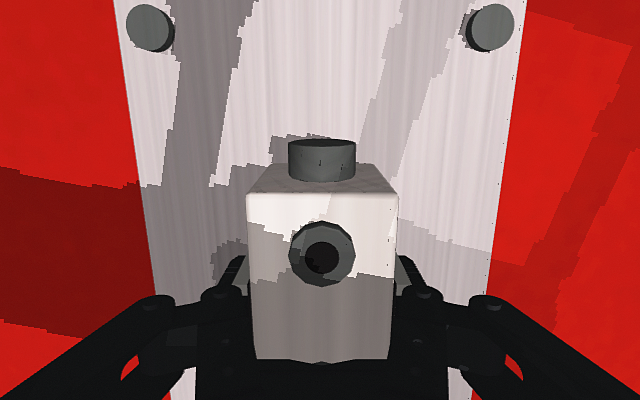

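View pics/s7.png

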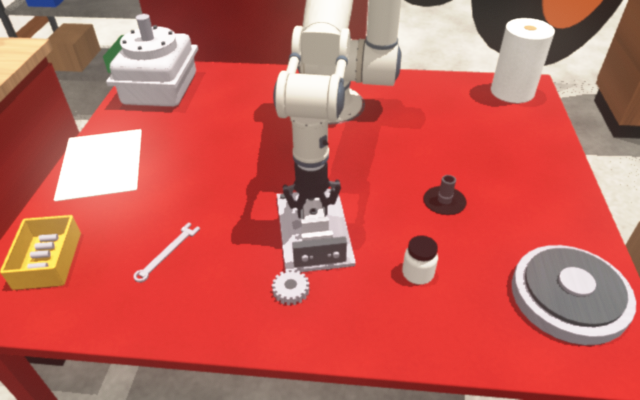

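View pics/t7.png

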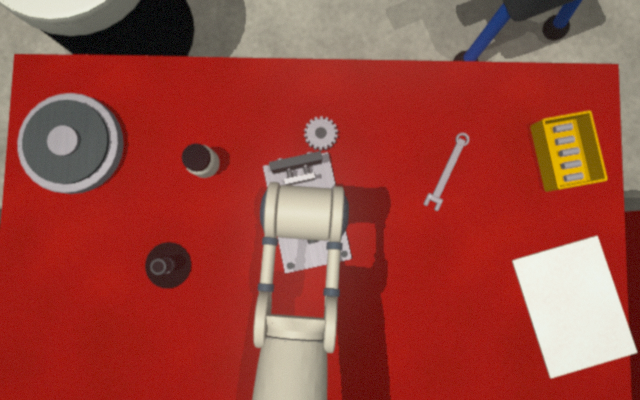

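```bash
python3 - <<'E'
from h import *
yf=.2315; fx=np.array([np.cos(yf),np.sin(yf)]);fy=np.array([-fx[1],fx[0]]);o=np.array([567.2,10.35])
def rd():
    F=[];
    for _ in range(4): arm.wait(.05); s=get_state(); F.append(s['force'])
    F=np.mean(F,0); e=s['eef_pos'][:2]-o; return e@fx,e@fy,s['eef_pos'][2],F[:2]@fx,F[:2]@fy,F[2],s['time_s']
np.set_printoptions(precision=2,suppress=True)
for x in (-10,0,6,9,11,13,15,17):
    t=o+fx*x+fy*.3
    arm.move_l([*t,43.1],velocity=25 if x<9 else 15); r=rd(); print(x,np.array(r))
    if r[3]<-8: break
snap("scene","s8"); snap("top","t8")
E
```

```text
-10 [-9.56  0.2  43.15  1.75 -1.2  -1.86 23.14]
0 [ 0.35  0.41 43.15  0.36  0.26 -0.67 23.89]
6 [ 6.17  0.22 43.13 -0.34  0.27 -0.2  24.48]
9 [ 8.99  0.29 43.12 -3.24  0.02  1.69 25.03]
11 [11.02  0.3  43.11 -2.81 -0.28  1.74 25.52]
13 [12.98  0.28 43.15 -4.12 -0.37  2.27 26.  ]
15 [14.72  0.3  43.13 -5.64  0.55  3.29 26.48]
17 [16.37  0.29 43.11 -7.64 -0.11  4.15 26.97]
```

```bash
python3 - <<'E'
from h import *
a=load("s7")[0][170:290,260:370,::-1];b=load("s8")[0][170:290,260:370,::-1]
cv2.imwrite("pics/cmp.png",cv2.resize(np.hstack([a,b]),None,fx=3.6,fy=3.6,interpolation=cv2.INTER_CUBIC))
a=load("t7")[0][140:230,250:350,::-1];b=load("t8")[0][140:230,250:350,::-1]
cv2.imwrite("pics/cmpt.png",cv2.resize(np.hstack([a,b]),None,fx=4,fy=4,interpolation=cv2.INTER_CUBIC))
E
```

```text
(no output)
```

View pics/cmp.png

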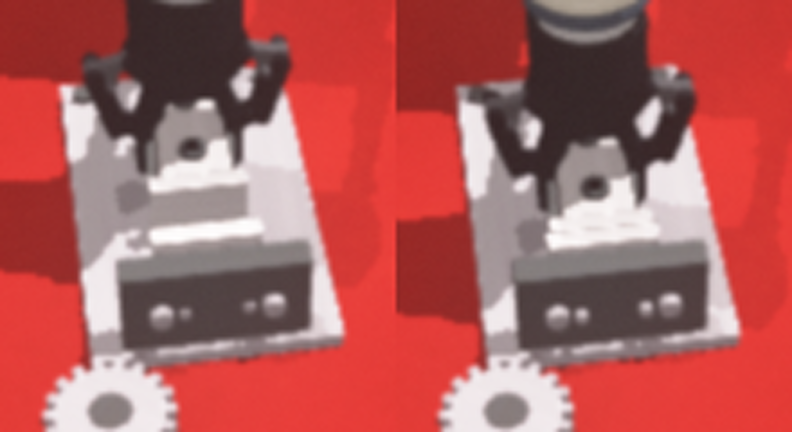

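View pics/cmpt.png

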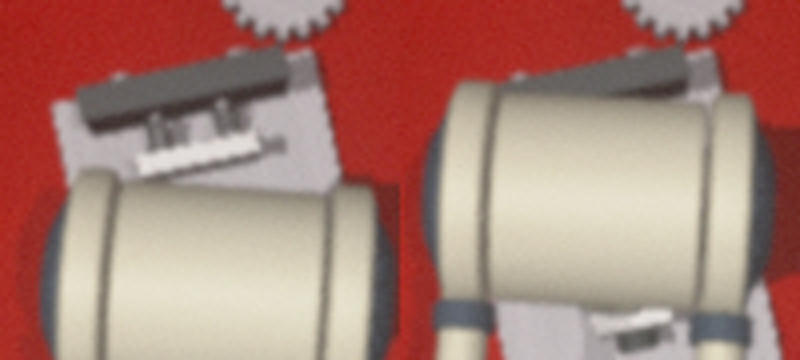

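```bash
cat > rd.py <<'E'
from h import *
yf=.2315; fx=np.array([np.cos(yf),np.sin(yf)]);fy=np.array([-fx[1],fx[0]]);o=np.array([567.2,10.35])
def rd():
    F=[];
    for _ in range(4): arm.wait(.05); s=get_state(); F.append(s['force'])
    F=np.mean(F,0); e=s['eef_pos'][:2]-o; return e@fx,e@fy,s['eef_pos'][2],F[:2]@fx,F[:2]@fy,F[2],s['time_s']
np.set_printoptions(precision=2,suppress=True)
E
python3 - <<'E'
from rd import *
for x in (18.5,20,21.3,22.2):
    t=o+fx*x+fy*.3
    arm.move_l([*t,43.1],velocity=15); r=rd(); print(x,np.array(r))
    if r[3]<-13 or r[0]>21.3: break
snap("scene","s9"); snap("wrist","w9")
a=load("s7")[0][200:270,285:365,::-1];b=load("s9")[0][200:270,285:365,::-1]
cv2.imwrite("pics/cmp9.png",cv2.resize(np.hstack([a,b]),None,fx=5,fy=5,interpolation=cv2.INTER_CUBIC))
E
```

```text
18.5 [17.61  0.27 43.19 -9.25  0.37  4.69 27.52]
20 [ 18.84   0.24  43.14 -10.25   0.4    5.79  27.97]
21.3 [ 19.9    0.22  43.19 -11.97   0.43   6.28  28.42]
22.2 [ 20.55   0.24  43.17 -13.47   0.5    6.95  28.87]
```

View pics/cmp9.png

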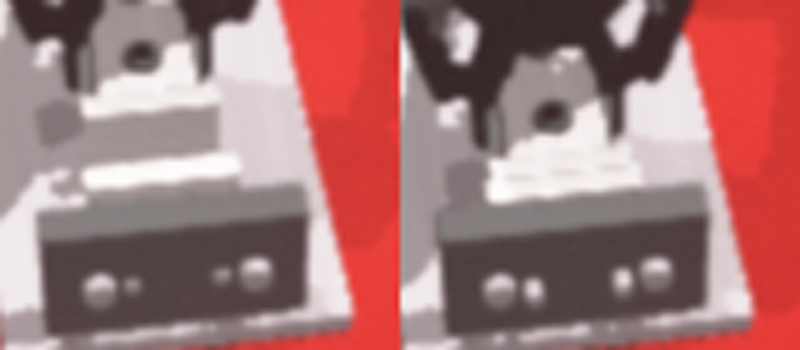

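View pics/w9.png

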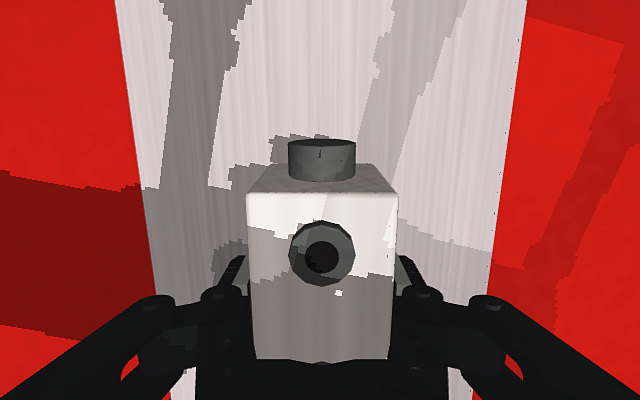

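```bash
python3 - <<'E'
from rd import *
print(np.array(rd()))
for n in("s7","s9"):
    p,d,T,K=load(n); g=p.astype(float).mean(2)
    # along fixture-x lines on plane z=63 at several y, sample brightness; find the rear edge of bright pad top
    out=[]
    for y in np.arange(-20,21,5):
        xs=np.arange(40,110,.5)
        W=np.c_[o+fx*xs[:,None]+fy*y,np.full(len(xs),63.)]
        c=(W-T[:3,3])@T[:3,:3]; u=K[2]+K[0]*c[:,0]/-c[:,2]; v=K[3]-K[1]*c[:,1]/-c[:,2]
        s=cv2.remap(g.astype(np.float32),u.astype(np.float32)[None],v.astype(np.float32)[None],cv2.INTER_LINEAR)[0]
        dv=np.gradient(s); k=np.argmin(np.where((xs>72)&(xs<101),dv,9)); out.append(xs[k])
    print(n,out,np.median(out))
E
```

```text
[ 20.55   0.24  43.16 -13.21   0.22   6.55  29.17]
s7 [np.float64(85.0), np.float64(82.5), np.float64(84.0), np.float64(85.5), np.float64(84.5), np.float64(85.0), np.float64(82.5), np.float64(84.0), np.float64(86.0)] 84.5
s9 [np.float64(91.0), np.float64(92.0), np.float64(94.0), np.float64(92.5), np.float64(90.5), np.float64(92.0), np.float64(90.5), np.float64(91.5), np.float64(90.5)] 91.5
```

```bash
python3 - <<'E'
from rd import *
t=o+fx*22.8+fy*.3
arm.move_l([*t,43.1],velocity=10); print(np.array(rd()))
arm.wait(2.2); print(np.array(rd()), get_state()['finger_gap'])
snap("top","t10"); snap("scene","s10")
p,d,T,K=load("t10"); 
for n in("t7","t10"):
    p,d,T,K=load(n); print(n,onplane([(167,265)],4,T,K))
E
```

```text
[ 21.01   0.26  43.17 -14.03   0.02   7.8   29.62]
[ 20.99   0.25  43.14 -13.76   0.24   7.01  32.02] 45.28311411121427
t7 [[434.08 338.3    4.  ]]
t10 [[434.08 338.3    4.  ]]
```

View pics/s10.png

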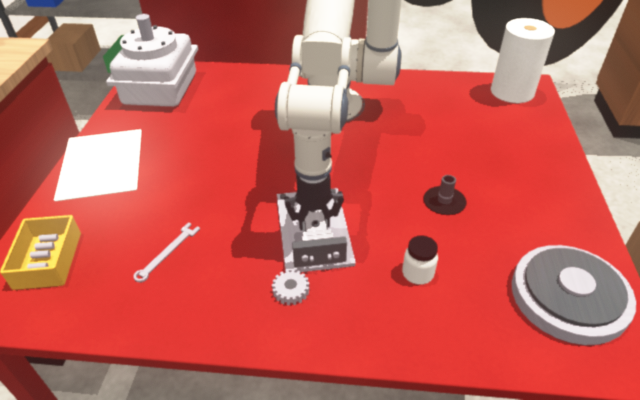

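The block is held on the pad at (318,235) and the socket stands on the mat at (447,190). The spanner, jar and gear have not moved. The readings stayed steady for over 2 s, so I'm handing the job in.

```bash
python3 - <<'E'
from rd import *
print(ticket.finish_job(), get_state()['time_s'])
E
```

```text
the job is handed in; nothing more can be done
the job is handed in; nothing more can be done
```

I stood the socket upright on the rubber mat. I then laid the valve block on the base plate and pushed its flange into the sprung pad. The job is handed in with the arm still gripping and pushing it.

**Last checks, at about 32 s:**
- **Steadiness:** position and force held steady for over 2 s. The grip opening was 45.3 mm, and the last wrist picture, taken just before the final 0.4 mm of push, showed no slip.
- **Pad travel:** about 9–9.5 mm back, worked out from where the arm was, where the block sat in the jaws and where the push force began to rise.
- **Force:** the wrist read about 13.8 N along the push. I take that as roughly 10 N from the spring plus friction on the plate, but I could not measure the two separately.
- **Fit:** the block was aimed within 1 mm of the fixture's centre line and square to it. It sat at the height where it had touched the plate.
- **Socket and bystanders:** the last scene picture showed the socket upright on the mat and the spanner, jar and gear where they started.

**Disagreement:** measuring the pad's travel from the scene pictures gave only about 7 mm. By then the stop hides the pad's rear edge from that camera, so I trusted the arm and force figures. Both values are inside the 6–15 mm band.

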